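# Ratchet-clamp the glued salt pot and keep the pressure on

## Task

Two ratchet clamps stand on the kitchen counter, with a freshly glued wooden salt pot in one and a white ceramic cup in the other. Pump the trigger of the clamp that has the wooden pot, squeezing and letting go, until the pot is pressed against the stop and the sprung pad is pushed back about half of its travel (half of the yellow plunger gone), but never all the way in, which would crush the pot. Finish while still squeezing the trigger so that the pressure stays on; do not push the pot or jaw by hand, and leave the cup, its clamp and the other things alone.

Things in the scene. Friction and masses are not known exactly. Their poses are not given: they have to be found in the camera images.
- pot: the repaired wooden salt pot: brown turned cylinder, 52 mm across, 66 mm high, 180 g, dark base band and a pale glue line round it; stands loose between the jaws of one of the two clamps (which one varies). Origin at the centre of its underside.
- cup: closed white ceramic egg-cup-like beaker with a blue rim and top, 52 mm across, 58 mm high; stands loose in the other clamp. Origin at the centre of its underside.
- mug: blue mug on the counter, 80 mm across, 90 mm high; bystander
- glue: white glue bottle with orange cap, 44 mm across, 120 mm high; bystander
- spice: amber spice jar, 48 mm across, 85 mm high; bystander
- clamp_a: ratchet clamp with red trigger and jaw head, fixed. Origin on the counter; x axis along the rod from handle to stop, z up. Here (mm): base plate x -50..220, 90 wide, 12 thick; fixed black handle x -21.5..-8.5, y -14..14, top z 150; grey side plates x -21..57, y -14..14, top z 98; rod centre z 42, rear end at x -95 plus rod travel; trigger pivot x 12, z 78; stop x 196.5.
- barrel_a: red finger bar of the trigger, round, 14 mm thick, 38 mm wide. Origin at its middle: clamp-frame x 23.5, z 124 when free, x 1.5, z 124 fully squeezed. Handle plus bar span 52 mm along x free, 30 mm squeezed. The handle cannot move: a gripper over both, fully open, is best centred at clamp x -6.5, z 125; closing, one finger pushes the bar and the other meets the handle only at the end.
- trig_a (a joint): trigger angle, rad: 0 free (forward), 0.46 fully squeezed, at its own stop. A spring returns it when let go; it takes 4 to 16 N at the finger bar. The first 0 to 0.17 rad of a squeeze may be idle, then the ratchet drives the rod forward 24 mm per rad; each full squeeze and release moves it about 8 mm (the first one 7 to 11).
- rod_a (a joint): how far the ratcheted rod with jaw head and pad is driven towards the stop, m (0 to 0.062). Forward only, but under load it may slip back by up to one tooth (4 mm) when the trigger is let go. The 52 mm pot is touched by both pad and stop at about 0.0365; the rod starts anywhere from 0 to 0.022. Further travel pushes the pad in.
- pad_a (a joint): how far the sprung pad is pushed back into the jaw head, m: 0 free (18 mm of the yellow plunger shows between black pad and coloured head), 0.018 fully in (no yellow left). Stiffness 1 N per mm.
- face_a: black square pressing pad at the rod's front, 40 mm wide, 34 mm high, 8 mm thick, centre 42 mm above the counter, carried by the yellow plunger. The body's origin is on the rod axis 25 mm behind the pad's front.
- head_a: red jaw head on the rod behind the plunger, 36 mm square. Origin on the rod axis, 84 mm behind the head's front.
- stop_a: fixed grey jaw the pot is pressed against, 64 mm wide. Origin at the foot of its pressing face; the pot or cup of this clamp stands 28 to 37 mm from this point, its side 2 to 10 mm off the face.
- clamp_b: ratchet clamp with blue trigger and jaw head, fixed. Origin on the counter; x axis along the rod from handle to stop, z up. Here (mm): base plate x -50..220, 90 wide, 12 thick; fixed black handle x -21.5..-8.5, y -14..14, top z 150; grey side plates x -21..57, y -14..14, top z 98; rod centre z 42, rear end at x -95 plus rod travel; trigger pivot x 12, z 78; stop x 196.5.
- barrel_b: blue finger bar of the trigger, round, 14 mm thick, 38 mm wide. Origin at its middle: clamp-frame x 23.5, z 124 when free, x 1.5, z 124 fully squeezed. Handle plus bar span 52 mm along x free, 30 mm squeezed. The handle cannot move: a gripper over both, fully open, is best centred at clamp x -6.5, z 125; closing, one finger pushes the bar and the other meets the handle only at the end.
- trig_b (a joint): trigger angle, rad: 0 free (forward), 0.46 fully squeezed, at its own stop. A spring returns it when let go; it takes 4 to 16 N at the finger bar. The first 0 to 0.17 rad of a squeeze may be idle, then the ratchet drives the rod forward 24 mm per rad; each full squeeze and release moves it about 8 mm (the first one 7 to 11).
- rod_b (a joint): how far the ratcheted rod with jaw head and pad is driven towards the stop, m (0 to 0.062). Forward only, but under load it may slip back by up to one tooth (4 mm) when the trigger is let go. The 52 mm pot is touched by both pad and stop at about 0.0365; the rod starts anywhere from 0 to 0.022. Further travel pushes the pad in.
- pad_b (a joint): how far the sprung pad is pushed back into the jaw head, m: 0 free (18 mm of the yellow plunger shows between black pad and coloured head), 0.018 fully in (no yellow left). Stiffness 1 N per mm.
- face_b: black square pressing pad at the rod's front, 40 mm wide, 34 mm high, 8 mm thick, centre 42 mm above the counter, carried by the yellow plunger. The body's origin is on the rod axis 25 mm behind the pad's front.
- head_b: blue jaw head on the rod behind the plunger, 36 mm square. Origin on the rod axis, 84 mm behind the head's front.
- stop_b: fixed grey jaw the pot is pressed against, 64 mm wide. Origin at the foot of its pressing face; the pot or cup of this clamp stands 28 to 37 mm from this point, its side 2 to 10 mm off the face.

How it is judged:
On the way, in this order (a step that is already met when the one before it is completed fails the run):
1. a trigger is squeezed well in (value of joint any of trig_a, trig_b above 0.25 rad), for 0.05 s.
2. the trigger is let go again for the next stroke (value of joint each of trig_a, trig_b below 0.1 rad), for 0.05 s.
3. the pad presses the pot against the stop (((value of joint pad_a between 0.004 and 0.013 m and contact force between each of face_a, stop_a and pot above 2.5 N) or (value of joint pad_b between 0.004 and 0.013 m and contact force between each of face_b, stop_b and pot above 2.5 N))), for 0.2 s.
At the end, for the whole second after the job is handed in: The fingers still press the trigger (over 2 N, trigger at least 0.12 rad in) of the clamp that has the pot; its pad is pushed back 4 to 13 mm and presses the upright pot against the stop with more than 2.5 N on both sides; cup within 12 mm and bystanders within 25 mm of where they were ((((value of joint pad_a between 0.004 and 0.013 m and contact force between each of face_a, stop_a and pot above 2.5 N) and value of joint trig_a above 0.12 rad and contact force between the fingers and barrel_a above 2 N) or ((value of joint pad_b between 0.004 and 0.013 m and contact force between each of face_b, stop_b and pot above 2.5 N) and value of joint trig_b above 0.12 rad and contact force between the fingers and barrel_b above 2 N)) and angle between pot's own z axis and vertical below 0.15 rad and linear speed of pot below 0.02 m/s and distance of cup from where it was at the start of the episode below 0.012 m and distance of each of mug, glue, spice from where it was at the start of the episode below 0.025 m); the arm keeps its last pose, push and grip.
It fails at once if the pot is crushed (pad driven in over 16.5 mm) or tipped (angle between pot's own z axis and vertical above 0.3 rad or (value of joint pad_a above 0.0165 m and contact force between face_a and pot above 1 N) or (value of joint pad_b above 0.0165 m and contact force between face_b and pot above 1 N)).
It fails at once if the clamp that holds the cup is operated ((horizontal distance between cup and stop_a below 0.06 m and (value of joint trig_a above 0.15 rad or distance of face_a from where it was at the start of the episode above 0.005 m)) or (horizontal distance between cup and stop_b below 0.06 m and (value of joint trig_b above 0.15 rad or distance of face_b from where it was at the start of the episode above 0.005 m))).
It fails at once if the robot pushes the jaw or the pot directly, over 2 N (contact force between any of the fingers, the arm and head_a above 2 N or contact force between any of the fingers, the arm and head_b above 2 N or contact force between any of the fingers, the arm and face_a above 2 N or contact force between any of the fingers, the arm and face_b above 2 N or contact force between any of the fingers, the arm and pot above 2 N).
It fails at once if the cup is moved over 12 mm or tipped (distance of cup from where it was at the start of the episode above 0.012 m or angle between cup's own z axis and vertical above 0.3 rad).
It fails at once if mug, glue bottle or spice jar is moved over 25 mm or tipped (distance of any of mug, glue, spice from where it was at the start of the episode above 0.025 m or angle between any of mug, glue, spice's own z axis and vertical above 0.4 rad).
It also fails if it takes over 42 s, if anything falls off the work surface, if the arm or the gripper's body presses on something with over 40 N, if the wrist force passes 120 N, or if a joint passes its speed limit or range.

## Robot

A 7-joint arm with a two-finger parallel gripper is mounted at the origin on the work surface. World frame = base frame: x ahead of the robot, y to its left, z up, the work surface at z = 0. Lengths are in m, angles in rad, forces in N, time in s.
With the tool pointing down it reaches from about 0.4 to 0.9 m from the base axis. Payload 5.5 kg.
Tool frame: the origin (TCP) lies at the very end of the fingers, on their centre line; the grasp point (between the pads) lies 19 mm behind it (bot.tcp_to_grasp is the distance from the TCP to the grasp point, in m); z points along the fingers, y is the line along which they close (so a half turn about z gives the same grasp; the last joint's range is limited). The gripper opens to 85 mm and grips with 20 to 120 N. Pads are 22 mm wide; open, the fingers measure 114 mm over their backs; the gripper's body (76 mm by 85 mm) begins 54 mm behind the grasp point. The pads swing forward as they close: fully open they stand 13 mm farther back than shut.
Start: joints at [1.546, 0.501, -0.427, 1.55, 0.221, 1.138, -0.21], TCP at [0.185, -0.623, 0.231] pointing down, gripper open.
Joint ranges: [-2.88, 2.88], [-0.31, 2.03], [-1.54, 1.56], [0.2, 2.42], [-1.41, 4.55], [0.19, 2.02], [-2.57, 2.57]. Speed limits (rad/s): [2.57, 2.57, 3.14, 3.14, 3.14, 3.14, 3.14].

## Interface

Orientations are given as a rotation vector (axis times angle).
In Python, from station import bot gives the robot as it stands.
- The arm moves only by the tool move_arm, never from a script. Its argument "commands" is a list of rows, each a list of 7 numbers: the turn, a rotation vector about the tool's x, y, z in rad, then the shift along the tool's x, y, z in cm, then the finger opening in cm, from 0 to 8.54. In form: [[rx, ry, rz, dx, dy, dz, hand], ...]. A call has exactly 8 rows; each row is the pose to reach, as a shift and turn from the pose commanded when the call began, along the tool's axes at that moment; what a row does not reach only later rows make up. A row lasts 1/8 s, in which the tool goes at most 62.5 mm and 10.7 degrees, less where a joint would pass 70% of its speed; a pose out of reach is approached as far as the arm can. A call with a gripper value outside its range is refused whole. The fingers move at their own pace and stop on an object; "squeeze" is the grip in N (left out, the last holds). Time passes only in rows, so rows that repeat a pose let the fingers close, or fill a call up. It gives the time, the measured TCP pose, the force, the opening and the grip force at its end, in the units of the state.
- bot.get_obs(): the state, without advancing time (a new reading comes with each control period).
- bot.get_image(name): name is "side" or "top"; returns a dict with "image" (400x640x3 uint8, red, green, blue), "fx", "fy", "cx", "cy" (pixels), "camera_from_world" (4x4, takes a point from world to camera coordinates). Camera axes: x right, y up, looking along -z (the intrinsics and any distortion apply to the point x, -y, -z); pixel columns grow to the right and rows downward; lengths in m; the calibration is good to about 2 mm. A picture is of the moment at which its call begins. There is no depth.
- bot.finish_job(): hands the job in; it is judged then, once.
The state is a dict: "clock": time; "q": joint angles; "qvel": joint speeds; "tau": joint torques, N m; "position": TCP position; "tcp_rot": TCP orientation; "force": force on the tool from outside, world axes, zero at the start; "torque": the same for the moment, N m; "gripper_width": finger opening in m; "grasp_force": force on a finger pad.
Only numpy, scipy, OpenCV 4.12 (cv2) and the standard library are available. Lean on these libraries where they do the work, as an engineer would, in place of code of your own. Each camera call takes 0.05 s, during which the arm holds its last target. There are 200 camera calls.

## Working session

There is one attempt and no reset: what is moved stays moved. The work goes in short steps, Python scripts to look and compute and a tool call to move; the robot and the scene stay as the last step left them, time stands still between calls to the robot, and variables do not carry over. Pictures are saved under pics/ and viewed, at most 11 in all, crops included, and the job is handed in when it is done.

Besides the shell and the picture viewer there is one more tool, called after ">>>" by a JSON object that holds its "api" and its "payload". move_arm: Moves the arm, as the interface text tells. Its arguments: {"type":"object","properties":{"commands":{"type":"array","items":{"type":"array","items":{"type":"number"}}},"squeeze":{"type":"number"}},"required":["commands"]}

```bash
mkdir -p pics
cat > h.py <<'E'
import numpy as np,cv2
from station import bot
from scipy.spatial.transform import Rotation as R
def snap(n,f,crop=None,s=1):
    d=bot.get_image(n);im=d["image"][:,:,::-1]
    if crop: x0,y0,x1,y1=crop;im=im[y0:y1,x0:x1]
    im=cv2.resize(im,None,fx=s,fy=s,interpolation=cv2.INTER_CUBIC);cv2.imwrite('pics/'+f,im);return d
def px2w(d,u,v,z):
    M=np.array(d["camera_from_world"]);r=np.array([(u-d["cx"])/d["fx"],-(v-d["cy"])/d["fy"],-1])
    Rt=M[:3,:3].T;c=-Rt@M[:3,3];w=Rt@r
    return c+w*(z-c[2])/w[2]
def w2px(d,p):
    M=np.array(d["camera_from_world"]);q=M[:3,:3]@p+M[:3,3]
    return d["cx"]+d["fx"]*q[0]/-q[2], d["cy"]-d["fy"]*q[1]/-q[2]
E
python3 - <<'E'
from h import *
d=snap("top","t0.png");d2=snap("side","s0.png")
for k in(d,d2):print({a:np.round(b,3).tolist() if a!="image" else 0 for a,b in k.items()})
print(bot.get_obs())
E
```

```text
{'image': 0, 'fx': 461.45, 'fy': 461.45, 'cx': 324.016, 'cy': 199.268, 'camera_from_world': [[0.004, -1.0, 0.003, 0.003], [0.999, 0.004, 0.044, -0.57], [-0.044, 0.003, 0.999, -1.386], [0.0, 0.0, 0.0, 1.0]]}
{'image': 0, 'fx': 425.304, 'fy': 425.304, 'cx': 321.888, 'cy': 204.539, 'camera_from_world': [[0.985, -0.174, -0.012, -0.546], [0.141, 0.749, 0.647, -0.145], [-0.104, -0.639, 0.762, -1.234], [0.0, 0.0, 0.0, 1.0]]}
{'clock': 0.1, 'q': array([ 1.54623263,  0.50175705, -0.42674595,  1.55133073,  0.22077809,
        1.13833123, -0.21026994]), 'qvel': array([-7.28132322e-04,  3.80249971e-04, -2.22653230e-04, -2.73025909e-03,
       -2.65404248e-03, -9.32426472e-05,  1.03673701e-03]), 'tau': array([-1.16907485e-02, -5.70809519e+01, -5.83874077e+00, -2.81750929e+01,
        1.05308119e-02,  5.45397823e-03, -3.46036714e-06]), 'position': array([ 0.18422677, -0.62268962,  0.23036191]), 'tcp_rot': array([-3.10737344e+00, -4.50225141e-01,  3.26988496e-04]), 'force': array([ 0.08022708, -1.43922068, -0.14646297]), 'torque': array([-0.01077039, -0.01702376,  0.02381959]), 'grasp_force': 0.0, 'gripper_width': 0.08535697241613725}
```

View pics/t0.png

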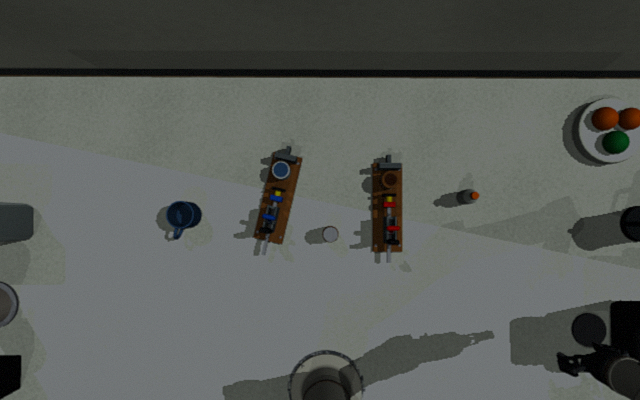

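View pics/s0.png

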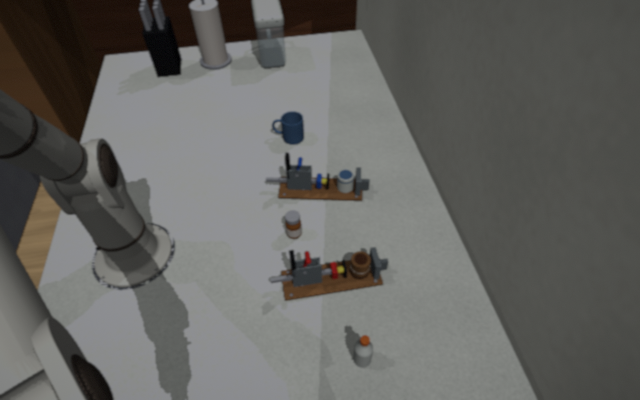

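The pot is in the red clamp, clamp_a (top view around (388,205), side view around (330,270)). The cup is in the blue one. Next I'll enlarge the red clamp in both views.

Run:
```python
from h import *
a=bot.get_image("top")["image"][145:265,350:430,::-1];b=bot.get_image("side")["image"][235:305,262:392,::-1]
a=cv2.resize(a,None,fx=5,fy=5,interpolation=cv2.INTER_CUBIC)
b=cv2.resize(b,None,fx=6,fy=6,interpolation=cv2.INTER_CUBIC)
cv2.imwrite('pics/a.png',np.clip(a*1.8,0,255));cv2.imwrite('pics/b.png',np.clip(b*1.5,0,255))
```

```text
[ WARN:0@1.037] global loadsave.cpp:1063 imwrite_ Unsupported depth image for selected encoder is fallbacked to CV_8U.
```

View pics/a.png

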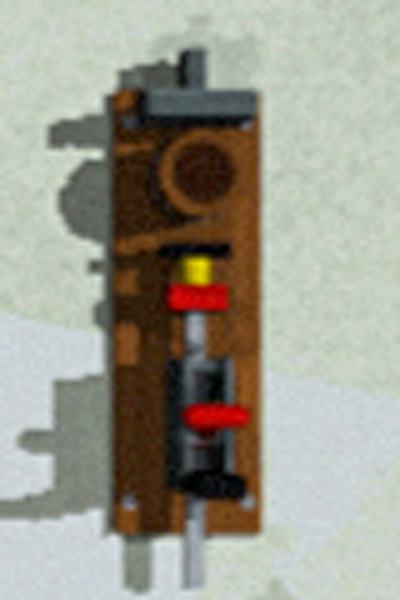

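View pics/b.png

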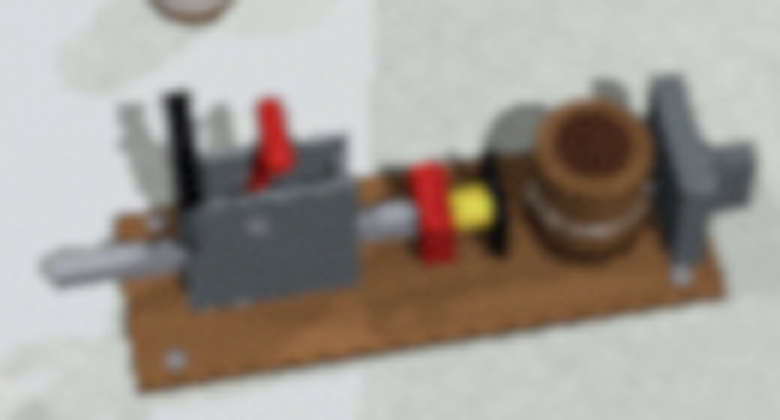

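The top crop shows the base plate corners at (371.6,163.6), (402.6,163.6), (402.6,252) and (372.4,252). The bar is at (393.2,228.2), the handle top at (393,242.2) and the black pad front edge at about (389,193.6). In the side crop, the pot stands just off the stop and the plunger is fully out.

Run:
```python
from h import *
d=bot.get_image("top")
c=[px2w(d,u,v,.012) for u,v in((371.6,163.6),(402.6,163.6),(402.6,252),(372.4,252))]
print(np.round(c,4))
ax=(c[0]+c[1]-c[2]-c[3])/2;print("len",np.linalg.norm(ax),"yaw",np.arctan2(ax[1],ax[0]))
x=ax/np.linalg.norm(ax);o=np.mean(c,0)-.085*x;o[2]=0;print("origin",o)
print("bar",px2w(d,393.2,228.2,.131),"handle",px2w(d,393,242.2,.15), "pred bar",o+.0235*x,"pred handle",o-.015*x,"grasp",o-.0065*x)
print("padtop x along",(px2w(d,389,193.6,.059)-o)@x,"potc",(px2w(d,389.7,179,.066)-o)@x)
s=bot.get_image("side")
for n,p in dict(bar=o+.0235*x+[0,0,.124],handle=o-.015*x+[0,0,.15]).items():print(n,w2px(s,p))
ob=bot.get_obs();print(R.from_rotvec(ob["tcp_rot"]).as_matrix().round(3))
```

```text
[[ 0.6788 -0.1392  0.012 ]
 [ 0.6792 -0.2336  0.012 ]
 [ 0.4112 -0.2325  0.012 ]
 [ 0.4109 -0.1414  0.012 ]]
len 0.2679494005689079 yaw 0.0020880046789001523
origin [ 0.46002864 -0.18685444  0.        ]
bar [ 0.48496943 -0.18615622  0.131     ] handle [ 0.44726387 -0.18258809  0.15      ] pred bar [ 0.48352859 -0.18680537  0.        ] pred handle [ 0.44502868 -0.18688576  0.        ] grasp [ 0.45352866 -0.18686801  0.        ]
padtop x along 0.12488665597246942 potc 0.16721370619518075
bar (np.float64(306.3018168371319), np.float64(258.81517988423195))
handle (np.float64(290.4115182373495), np.float64(255.43777345438494))
[[ 0.959  0.284 -0.   ]
 [ 0.284 -0.959  0.001]
 [ 0.    -0.001 -1.   ]]
```

>>> {"api": "move_arm", "payload": {"commands": [[0,0,-0.16,4.8,-4.3,-3,8.5],[0,0,-0.32,9.5,-8.5,-3,8.5],[0,0,-0.48,14.3,-12.8,-3,8.5],[0,0,-0.64,19.1,-17.1,-3,8.5],[0,0,-0.8,23.9,-21.3,-3,8.5],[0,0,-0.96,28.6,-25.6,-3,8.5],[0,0,-1.12,33.4,-29.9,-3,8.5],[0,0,-1.283,38.2,-34.1,-3,8.5]]}}

```text
clock: 1.3
position: [0.4452, -0.2016, 0.2617]
tcp_rot: [2.215, 2.226, -0.001]
force: [0.4, -1.1, -0.5]
gripper_width: 0.085
grasp_force: 0.0
```

Run:
```python
from h import *
ob=bot.get_obs();print(ob["clock"],ob["position"],ob["q"]);print(R.from_rotvec(ob["tcp_rot"]).as_matrix().round(3))
```

```text
1.3 [ 0.44515135 -0.20155753  0.26170891] [ 1.17211893  0.24753778 -0.91873774  1.89971014  0.22165501  1.09889491
  0.17121933]
[[-0.005  1.     0.001]
 [ 1.     0.005 -0.001]
 [-0.001  0.001 -1.   ]]
```

>>> {"api": "move_arm", "payload": {"commands": [[0,0,0,0,0,1,8.5],[0,0,0,0,0,2,8.5],[0,0,0,0,0,4,8.5],[0,0,0,0,0,6,8.5],[0,0,0,0,0,6,8.5],[0,0,0,0,0,6,8.5],[0,0,0,0,0,6,8.5],[0,0,0,0,0,6,8.5]]}}

```text
clock: 2.3
position: [0.4448, -0.2034, 0.2019]
tcp_rot: [2.221, 2.22, 0.0]
force: [0.4, -0.3, -0.5]
gripper_width: 0.0849
grasp_force: 0.0
```

Run:
```python
from h import *
a=bot.get_image("top")["image"][145:265,350:430,::-1];b=bot.get_image("side")["image"][215:305,262:392,::-1]
a=cv2.resize(a,None,fx=4,fy=4,interpolation=cv2.INTER_CUBIC)
b=cv2.resize(b,(693,480),interpolation=cv2.INTER_CUBIC)[:, :480]
cv2.imwrite('pics/c.png',cv2.convertScaleAbs(np.hstack([a,b]),alpha=1.5))
ob=bot.get_obs();print(ob["position"]);print(R.from_rotvec(ob["tcp_rot"]).as_matrix().round(3))
```

```text
[ 0.44464481 -0.20323905  0.20171613]
[[ 0.     1.     0.001]
 [ 1.    -0.    -0.001]
 [-0.001  0.001 -1.   ]]
```

View pics/c.png

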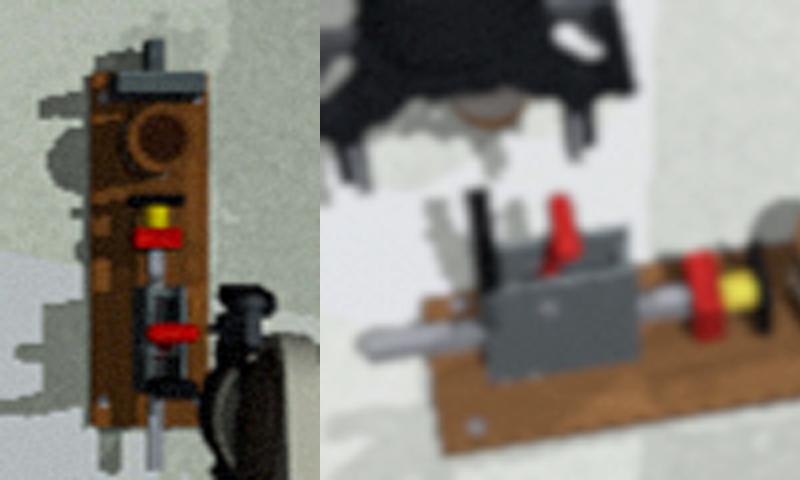

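The gripper stopped short at (0.4446, -0.2032), so I'll correct sideways and then check. The scene is unchanged: handle and bar are seen in the side view at crop (480,200) and (562,215).

>>> {"api": "move_arm", "payload": {"commands": [[0,0,0,0.9,0.5,0,8.5],[0,0,0,1.7,1.0,0,8.5],[0,0,0,1.7,1.0,0,8.5],[0,0,0,1.7,1.0,1,8.5],[0,0,0,1.7,1.0,2,8.5],[0,0,0,1.7,1.0,3,8.5],[0,0,0,1.7,1.0,3,8.5],[0,0,0,1.7,1.0,3,8.5]]}}

```text
clock: 3.4
position: [0.4545, -0.186, 0.1713]
tcp_rot: [-2.221, -2.221, -0.0]
force: [-0.9, -0.1, 0.2]
gripper_width: 0.085
grasp_force: 0.0
```

>>> {"api": "move_arm", "payload": {"commands": [[0,0,0,0,0.05,1,8.5],[0,0,0,0,0.05,2,8.5],[0,0,0,0,0.05,3,8.5],[0,0,0,0,0.05,4,8.5],[0,0,0,0,0.05,5,8.5],[0,0,0,0,0.05,6,8.5],[0,0,0,0,0.05,6.5,8.5],[0,0,0,0,0.05,6.5,8.5]]}}

```text
clock: 4.4
position: [0.4547, -0.1859, 0.1059]
tcp_rot: [-2.221, -2.221, 0.0]
force: [-0.0, 0.2, 0.4]
gripper_width: 0.085
grasp_force: 0.0
```

```bash
cat > v.py <<'E'
from h import *
import sys
a=bot.get_image("top")["image"][145:265,350:430,::-1];b=bot.get_image("side")["image"][215:305,262:392,::-1]
a=cv2.resize(a[:70],(400,350),interpolation=cv2.INTER_CUBIC)[:,50:330]
b=cv2.resize(b,(520,360),interpolation=cv2.INTER_CUBIC)[:350]
cv2.imwrite(sys.argv[1],cv2.convertScaleAbs(np.hstack([a,b]),alpha=1.5))
E
python3 v.py pics/d.png
```

```text
(no output)
```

View pics/d.png

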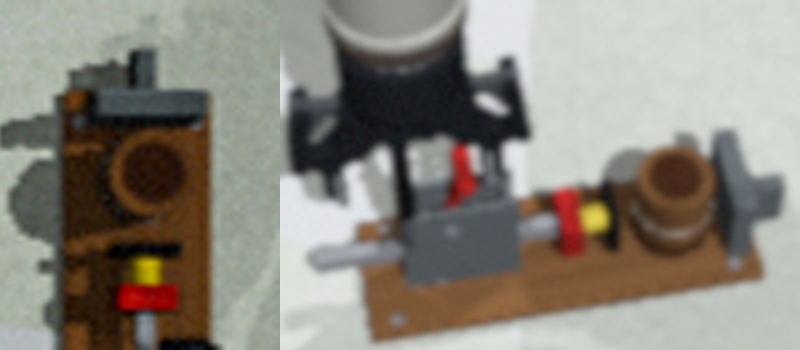

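The gripper straddles the handle and bar, and the jaws are unchanged. First stroke: full squeeze, then release.

>>> {"api": "move_arm", "payload": {"commands": [[0,0,0,0,0,0,3],[0,0,0,0,0,0,3],[0,0,0,0,0,0,3],[0,0,0,0,0,0,3],[0,0,0,0,0,0,3],[0,0,0,0,0,0,3],[0,0,0,0,0,0,3],[0,0,0,0,0,0,3]], "squeeze": 40}}

```text
clock: 5.5
position: [0.4562, -0.1867, 0.1081]
tcp_rot: [2.219, 2.219, -0.0]
force: [-1.8, -0.3, 13.7]
gripper_width: 0.0302
grasp_force: 9.6
```

```bash
cat > m.py <<'E'
from h import *
d=bot.get_image("top");im=d["image"].astype(float)[178:220,384:395];
r,g,b=im[...,0],im[...,1],im[...,2]
s=im.sum(2)+1
red=((r>60)&(g<.35*r)).astype(float).sum(1);yel=((g>.6*r)&(b<.35*r)&(r>60)).sum(1);blk=(s<60).sum(1)
row=np.arange(178,220);print(np.c_[row,red,yel,blk].astype(int).tolist())
# subpixel: plunger column profile, bandwise
c=d["image"].astype(int)[178:220,388:391].mean(1).round().astype(int)
print([(int(a),*x.tolist()) for a,x in zip(row,c)][5:32])
for z,v in((.060,0),):
  for v in (190,195,200,205):print(v,(px2w(d,389.5,v,z)[0]-.4605)*1000)
E
python3 m.py; python3 v.py pics/e.png
```

```text
[[178, 0, 0, 10], [179, 0, 0, 10], [180, 0, 0, 10], [181, 0, 0, 10], [182, 0, 0, 9], [183, 0, 0, 8], [184, 0, 1, 4], [185, 0, 2, 0], [186, 0, 3, 1], [187, 0, 0, 2], [188, 0, 0, 5], [189, 0, 1, 3], [190, 0, 0, 2], [191, 0, 0, 11], [192, 0, 0, 11], [193, 0, 0, 11], [194, 0, 3, 3], [195, 0, 6, 2], [196, 0, 6, 0], [197, 0, 6, 0], [198, 0, 6, 0], [199, 0, 4, 0], [200, 11, 0, 0], [201, 11, 0, 0], [202, 11, 0, 0], [203, 11, 0, 0], [204, 11, 0, 0], [205, 0, 0, 3], [206, 0, 1, 0], [207, 0, 1, 0], [208, 0, 0, 0], [209, 0, 2, 0], [210, 0, 0, 0], [211, 0, 1, 0], [212, 0, 2, 0], [213, 0, 1, 0], [214, 0, 2, 0], [215, 0, 2, 1], [216, 0, 0, 1], [217, 0, 0, 4], [218, 0, 0, 4], [219, 0, 0, 5]]
[(183, 25, 9, 1), (184, 29, 14, 9), (185, 46, 26, 12), (186, 65, 39, 16), (187, 58, 33, 10), (188, 31, 21, 11), (189, 44, 33, 23), (190, 52, 31, 12), (191, 23, 14, 5), (192, 4, 5, 8), (193, 17, 17, 5), (194, 68, 61, 0), (195, 123, 112, 0), (196, 121, 107, 0), (197, 119, 106, 0), (198, 111, 100, 0), (199, 84, 62, 1), (200, 91, 10, 3), (201, 96, 2, 3), (202, 94, 2, 3), (203, 93, 5, 3), (204, 77, 11, 9), (205, 44, 45, 47), (206, 76, 81, 84), (207, 86, 90, 92), (208, 90, 92, 95), (209, 86, 90, 92)]
190 134.93027668560097
195 120.25231384500412
200 105.58834764597557
205 90.93835807763739
```

View pics/e.png

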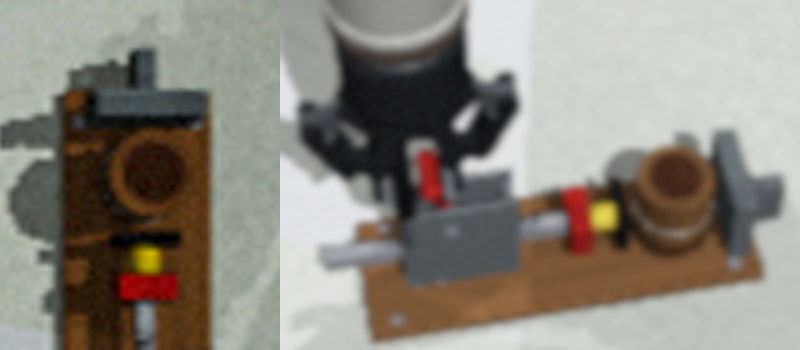

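After the squeeze, the head's rear edge has moved from row 207 to row 205, so the rod is at about 24–25 mm with the yellow still full. I'll release (raising the hand slightly to relieve the vertical load), then do stroke 2.

>>> {"api": "move_arm", "payload": {"commands": [[0,0,0,0,0,0,8.5],[0,0,0,0,0,0,8.5],[0,0,0,0,0,-0.2,8.5],[0,0,0,0,0,-0.4,8.5],[0,0,0,0,0,-0.4,8.5],[0,0,0,0,0,-0.4,8.5],[0,0,0,0,0,-0.4,8.5],[0,0,0,0,0,-0.4,8.5]]}}

```text
clock: 6.65
position: [0.4549, -0.1861, 0.1103]
tcp_rot: [-2.221, -2.221, 0.0]
force: [-1.1, -0.4, -0.2]
gripper_width: 0.0848
grasp_force: 0.0
```

>>> {"api": "move_arm", "payload": {"commands": [[0,0,0,0,0,0,3],[0,0,0,0,0,0,3],[0,0,0,0,0,0,3],[0,0,0,0,0,0,3],[0,0,0,0,0,0,3],[0,0,0,0,0,0,3],[0,0,0,0,0,0,3],[0,0,0,0,0,0,3]]}}

```text
clock: 7.65
position: [0.4562, -0.1865, 0.1119]
tcp_rot: [2.22, 2.22, 0.0]
force: [-2.3, 0.8, 12.6]
gripper_width: 0.0301
grasp_force: 9.6
```

```bash
cat > m.py <<'E'
from h import *
d=bot.get_image("top")
c=d["image"].astype(int)[178:210,388:391].mean(1).round().astype(int)
print([(int(a),*x.tolist()) for a,x in zip(range(178,210),c)][5:])
E
python3 m.py
```

```text
[(183, 26, 13, 5), (184, 31, 16, 9), (185, 47, 28, 13), (186, 66, 42, 20), (187, 60, 35, 14), (188, 23, 13, 7), (189, 4, 7, 9), (190, 6, 6, 7), (191, 58, 53, 4), (192, 123, 115, 0), (193, 121, 112, 0), (194, 118, 109, 0), (195, 116, 109, 0), (196, 106, 89, 0), (197, 86, 15, 1), (198, 95, 1, 3), (199, 95, 1, 2), (200, 98, 4, 3), (201, 84, 8, 8), (202, 46, 38, 40), (203, 75, 80, 82), (204, 77, 79, 80), (205, 76, 77, 79), (206, 79, 81, 84), (207, 88, 91, 94), (208, 69, 70, 73), (209, 46, 45, 46)]
```

Stroke 2 moved the rod another 8.3 mm, to about 33 mm, and the plunger is still free. Stroke 3 follows.

>>> {"api": "move_arm", "payload": {"commands": [[0,0,0,0,0,0,8.5],[0,0,0,0,0,0,8.5],[0,0,0,0,0,0,8.5],[0,0,0,0,0,0,8.5],[0,0,0,0,0,0,8.5],[0,0,0,0,0,0,8.5],[0,0,0,0,0,0,8.5],[0,0,0,0,0,0,8.5]]}}

```text
clock: 8.7
position: [0.4549, -0.1861, 0.1103]
tcp_rot: [-2.221, -2.221, 0.0]
force: [0.5, 0.2, 0.3]
gripper_width: 0.085
grasp_force: 0.0
```

>>> {"api": "move_arm", "payload": {"commands": [[0,0,0,0,0,0,3],[0,0,0,0,0,0,3],[0,0,0,0,0,0,3],[0,0,0,0,0,0,3],[0,0,0,0,0,0,3],[0,0,0,0,0,0,3],[0,0,0,0,0,0,3],[0,0,0,0,0,0,3]]}}

```text
clock: 9.7
position: [0.4562, -0.1866, 0.1119]
tcp_rot: [2.219, 2.22, -0.0]
force: [-3.0, -0.0, 14.4]
gripper_width: 0.03
grasp_force: 10.1
```

```bash
python3 m.py; python3 v.py pics/f.png
```

```text
[(183, 55, 33, 13), (184, 66, 39, 14), (185, 56, 35, 13), (186, 8, 1, 2), (187, 2, 3, 9), (188, 12, 10, 9), (189, 60, 54, 1), (190, 122, 114, 0), (191, 121, 114, 0), (192, 117, 110, 0), (193, 105, 91, 0), (194, 85, 40, 0), (195, 100, 7, 2), (196, 98, 3, 4), (197, 98, 2, 1), (198, 88, 3, 4), (199, 61, 36, 36), (200, 71, 78, 81), (201, 79, 81, 84), (202, 76, 78, 80), (203, 75, 76, 79), (204, 73, 74, 78), (205, 60, 61, 62), (206, 58, 59, 60), (207, 69, 72, 75), (208, 54, 54, 54), (209, 47, 48, 48)]
```

View pics/f.png

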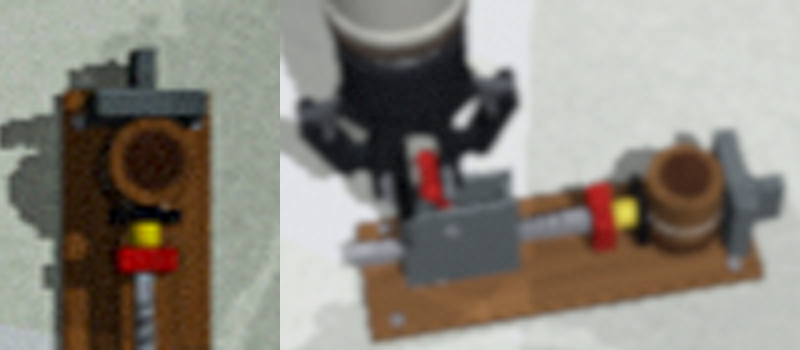

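Stroke 3: the pot is now against the stop and the yellow is slightly shortened (5.85 to 5.1 px, so the pad is about 2–4 mm in). I'll release and do a partial fourth stroke, measuring as I go.

>>> {"api": "move_arm", "payload": {"commands": [[0,0,0,0,0,0,8.5],[0,0,0,0,0,0,8.5],[0,0,0,0,0,0,8.5],[0,0,0,0,0,0,8.5],[0,0,0,0,0,0,8.5],[0,0,0,0,0,0,8.5],[0,0,0,0,0,0,8.5],[0,0,0,0,0,0,8.5]]}}

```text
clock: 10.85
position: [0.4549, -0.1861, 0.1103]
tcp_rot: [-2.221, -2.222, 0.0]
force: [0.6, 0.4, -0.1]
gripper_width: 0.0853
grasp_force: 0.0
```

```bash
python3 m.py
```

```text
[(183, 56, 33, 12), (184, 63, 37, 14), (185, 56, 34, 13), (186, 10, 6, 4), (187, 3, 6, 7), (188, 11, 10, 8), (189, 57, 53, 0), (190, 121, 112, 0), (191, 121, 115, 0), (192, 120, 112, 0), (193, 101, 90, 0), (194, 78, 39, 1), (195, 97, 5, 5), (196, 100, 1, 4), (197, 100, 3, 2), (198, 94, 5, 3), (199, 74, 21, 23), (200, 57, 58, 59), (201, 72, 76, 78), (202, 72, 74, 77), (203, 78, 78, 81), (204, 73, 74, 77), (205, 67, 68, 69), (206, 64, 64, 67), (207, 67, 69, 71), (208, 61, 62, 63), (209, 58, 61, 62)]
```

>>> {"api": "move_arm", "payload": {"commands": [[0,0,0,0,0,0,6.5],[0,0,0,0,0,0,6],[0,0,0,0,0,0,5.5],[0,0,0,0,0,0,5],[0,0,0,0,0,0,4.5],[0,0,0,0,0,0,4.5],[0,0,0,0,0,0,4.5],[0,0,0,0,0,0,4.5]]}}

```text
clock: 11.9
position: [0.4622, -0.1864, 0.1134]
tcp_rot: [2.212, 2.215, 0.013]
force: [8.7, 0.4, 6.4]
gripper_width: 0.045
grasp_force: 5.0
```

```bash
python3 m.py
```

```text
[(183, 56, 34, 15), (184, 65, 39, 14), (185, 55, 32, 12), (186, 10, 6, 3), (187, 3, 5, 9), (188, 7, 9, 5), (189, 60, 55, 0), (190, 121, 112, 0), (191, 121, 113, 0), (192, 115, 109, 0), (193, 107, 90, 0), (194, 93, 15, 2), (195, 99, 3, 5), (196, 97, 4, 5), (197, 95, 2, 0), (198, 81, 9, 11), (199, 40, 37, 38), (200, 76, 81, 83), (201, 79, 80, 83), (202, 75, 75, 78), (203, 76, 78, 80), (204, 74, 76, 78), (205, 59, 61, 62), (206, 55, 55, 56), (207, 68, 70, 72), (208, 74, 78, 80), (209, 68, 69, 72)]
```

No slip worth noting. The arm yields (+7 mm), so the trigger is only partly in. I'll keep closing in steps.

>>> {"api": "move_arm", "payload": {"commands": [[0,0,0,0,0,0,4.2],[0,0,0,0,0,0,4],[0,0,0,0,0,0,3.8],[0,0,0,0,0,0,3.6],[0,0,0,0,0,0,3.6],[0,0,0,0,0,0,3.6],[0,0,0,0,0,0,3.6],[0,0,0,0,0,0,3.6]]}}

```text
clock: 12.95
position: [0.4593, -0.1865, 0.1129]
tcp_rot: [2.216, 2.217, 0.006]
force: [3.0, 1.5, 12.9]
gripper_width: 0.0362
grasp_force: 9.3
```

```bash
python3 m.py; python3 v.py pics/g.png
```

```text
[(183, 55, 31, 12), (184, 67, 41, 17), (185, 56, 34, 14), (186, 10, 4, 3), (187, 4, 6, 9), (188, 10, 11, 6), (189, 58, 53, 0), (190, 122, 113, 0), (191, 119, 111, 0), (192, 108, 88, 0), (193, 99, 17, 3), (194, 101, 0, 3), (195, 99, 3, 1), (196, 96, 4, 2), (197, 80, 9, 8), (198, 42, 38, 40), (199, 75, 80, 82), (200, 77, 79, 81), (201, 76, 78, 80), (202, 79, 79, 83), (203, 73, 75, 78), (204, 56, 56, 58), (205, 40, 39, 40), (206, 53, 54, 55), (207, 75, 78, 79), (208, 64, 66, 69), (209, 40, 42, 41)]
```

View pics/g.png

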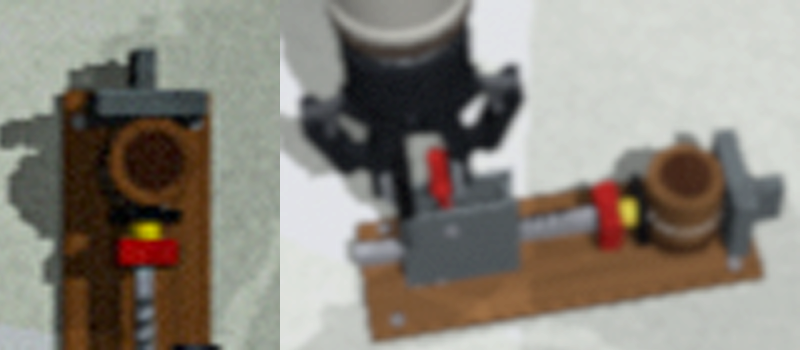

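Yellow is now 3.85 px against 5.85 px free, so the pad is about 6 mm in and the pot is upright against the stop. About 3 mm of stroke remains, so a full squeeze should give about 9 mm.

>>> {"api": "move_arm", "payload": {"commands": [[0,0,0,0,0,0,3.4],[0,0,0,0,0,0,3.3],[0,0,0,0,0,0,3.2],[0,0,0,0,0,0,3.1],[0,0,0,0,0,0,3.1],[0,0,0,0,0,0,3.1],[0,0,0,0,0,0,3.1],[0,0,0,0,0,0,3.1]]}}

```text
clock: 14.1
position: [0.4567, -0.1866, 0.1121]
tcp_rot: [2.219, 2.219, 0.001]
force: [-0.9, -0.2, 13.7]
gripper_width: 0.031
grasp_force: 9.2
```

```bash
python3 m.py; python3 v.py pics/i.png
```

```text
[(183, 55, 33, 14), (184, 65, 38, 16), (185, 55, 34, 12), (186, 12, 7, 2), (187, 3, 5, 9), (188, 6, 8, 5), (189, 62, 57, 0), (190, 122, 114, 0), (191, 119, 114, 0), (192, 106, 94, 0), (193, 90, 27, 4), (194, 103, 6, 7), (195, 99, 1, 1), (196, 100, 3, 1), (197, 89, 5, 5), (198, 50, 37, 39), (199, 73, 78, 81), (200, 75, 78, 82), (201, 77, 79, 81), (202, 77, 78, 81), (203, 74, 74, 77), (204, 63, 64, 66), (205, 50, 51, 52), (206, 63, 65, 66), (207, 66, 69, 70), (208, 60, 61, 62), (209, 60, 60, 61)]
```

View pics/i.png

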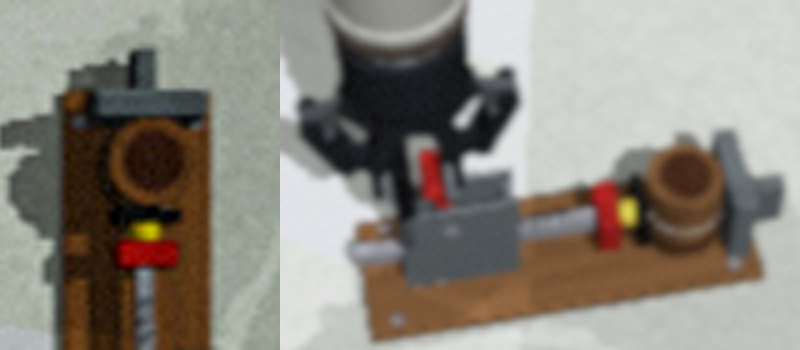

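The full squeeze made no further progress; it looks like a tooth slipped, and the pad is about 5 mm in. That is within the limit but thin on margin, so I'll do one more measured stroke.

>>> {"api": "move_arm", "payload": {"commands": [[0,0,0,0,0,0,8.5],[0,0,0,0,0,0,8.5],[0,0,0,0,0,0,8.5],[0,0,0,0,0,0,8.5],[0,0,0,0,0,0,8.5],[0,0,0,0,0,0,8.5],[0,0,0,0,0,0,8.5],[0,0,0,0,0,0,8.5]]}}

```text
clock: 15.25
position: [0.4549, -0.1861, 0.1103]
tcp_rot: [-2.221, -2.221, 0.0]
force: [-0.0, -1.0, -0.1]
gripper_width: 0.085
grasp_force: 0.0
```

```bash
cat > m.py <<'E'
from h import *
c=np.mean([bot.get_image("top")["image"].astype(float)[186:200,388:391].mean(1) for _ in range(3)],0).round().astype(int)
print([(int(a),*x.tolist()) for a,x in zip(range(186,200),c)])
y=np.clip((c[:,1]-c[:,2])/112,0,1)[:10].sum();print("yellow px",y,"pad mm ~",(5.4-y)*2.95)
E
python3 m.py
```

```text
[(186, 12, 8, 5), (187, 3, 4, 8), (188, 8, 8, 5), (189, 59, 54, 1), (190, 122, 114, 0), (191, 121, 115, 0), (192, 109, 100, 0), (193, 84, 42, 1), (194, 101, 7, 5), (195, 101, 6, 5), (196, 101, 5, 3), (197, 98, 2, 2), (198, 69, 20, 21), (199, 51, 55, 56)]
yellow px 3.8125 pad mm ~ 4.683125000000001
```

>>> {"api": "move_arm", "payload": {"commands": [[0,0,0,0,0,0,6.5],[0,0,0,0,0,0,6],[0,0,0,0,0,0,5.5],[0,0,0,0,0,0,5],[0,0,0,0,0,0,4.5],[0,0,0,0,0,0,4],[0,0,0,0,0,0,4],[0,0,0,0,0,0,4]]}}

```text
clock: 16.4
position: [0.4612, -0.1865, 0.1135]
tcp_rot: [2.213, 2.216, 0.01]
force: [6.2, -0.1, 10.8]
gripper_width: 0.0401
grasp_force: 8.3
```

```bash
python3 m.py
```

```text
[(186, 11, 6, 4), (187, 1, 3, 8), (188, 9, 10, 6), (189, 59, 55, 1), (190, 121, 113, 0), (191, 107, 92, 0), (192, 83, 23, 2), (193, 102, 3, 4), (194, 101, 5, 4), (195, 100, 4, 2), (196, 89, 5, 5), (197, 57, 35, 37), (198, 73, 78, 81), (199, 76, 79, 81)]
yellow px 2.571428571428571 pad mm ~ 8.344285714285716
```

The pad is about 8.3 mm in, close to half, with the trigger at about 0.25 rad and pressed at about 8 N. I'll hold briefly to confirm it is stable.

>>> {"api": "move_arm", "payload": {"commands": [[0,0,0,0,0,0,4],[0,0,0,0,0,0,4],[0,0,0,0,0,0,4],[0,0,0,0,0,0,4],[0,0,0,0,0,0,4],[0,0,0,0,0,0,4],[0,0,0,0,0,0,4],[0,0,0,0,0,0,4]]}}

```text
clock: 17.55
position: [0.4612, -0.1865, 0.1135]
tcp_rot: [2.213, 2.216, 0.01]
force: [6.0, 0.6, 11.8]
gripper_width: 0.0404
grasp_force: 8.3
```

```bash
python3 m.py; python3 v.py pics/j.png
```

```text
[(186, 11, 5, 3), (187, 2, 4, 6), (188, 10, 9, 9), (189, 59, 56, 0), (190, 121, 114, 0), (191, 107, 91, 0), (192, 84, 24, 2), (193, 102, 3, 6), (194, 100, 4, 3), (195, 100, 5, 3), (196, 88, 3, 3), (197, 57, 35, 37), (198, 74, 80, 82), (199, 76, 79, 81)]
yellow px 2.553571428571429 pad mm ~ 8.396964285714287
```

View pics/j.png

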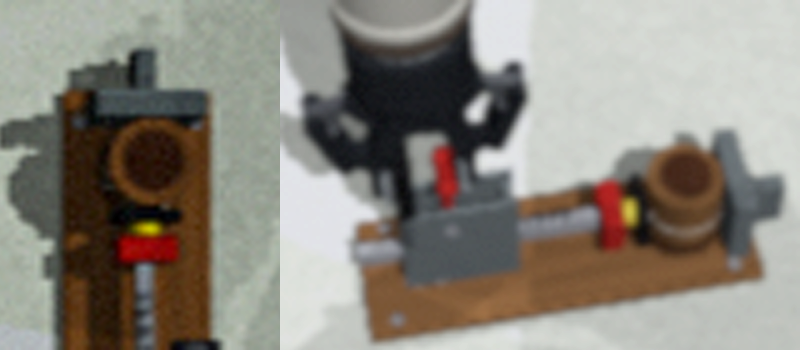

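The picture shows the pot upright against the stop with about half of the yellow left (rows 222–236 of the left crop), and it is holding steady. Handing in.

```bash
python3 -c "
from station import bot
print(bot.finish_job())"
```

```text
the job is handed in; nothing more can be done
None
```

I handed the job in with the pot upright against the red clamp's stop, the sprung pad about 8.4 mm in (roughly half the yellow left), and the trigger still squeezed at about 8 N; the handing-in call returned no verdict.

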